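# Hang a spotlight bracket level on the test hook

## Robot

A 7-joint arm with a two-finger parallel gripper is mounted at the origin on the work surface. World frame = base frame: x ahead of the robot, y to its left, z up, the work surface at z = 0. Lengths are in m, angles in rad, forces in N, time in s.
With the tool pointing down it reaches from about 0.35 to 0.9 m from the base axis. Payload 8.1 kg.
Tool frame: the origin (TCP) lies between the finger pads; the fingertips stand 8 mm ahead of it and the grasp point (between the pads) lies 11 mm behind it (arm.tcp_to_tips is the distance from the TCP to the fingertips, in m); z points along the fingers, x is the direction in which the jaws open and shut, and the axes are right-handed (so a half turn about z gives the same grasp; the last joint's range is limited). The gripper opens to 92 mm and grips with 3 to 60 N. Pads are 19 mm wide; open, the fingers measure 130 mm over their backs; the gripper's body (75 mm by 190 mm) begins 47 mm behind the grasp point.
Start: joints at [1.161, 0.434, 0.025, 1.573, -0.012, 1.134, -0.075], TCP at [0.189, -0.596, 0.235] pointing down, gripper open.
Joint ranges: [-2.62, 2.62], [-0.44, 2.09], [-1.27, 1.32], [0.08, 2.57], [-1.32, 4.46], [0.12, 2], [-2.74, 2.74]. Speed limits (rad/s): [2.22, 2.22, 3.01, 3.01, 3.14, 3.14, 3.14].

## Interface

Orientations are given as a rotation vector (axis times angle).
In Python, from cell import arm, eyes gives the robot as it stands.
- The arm moves only by the tool play_rows, never from a script. Its argument "rows" is a list of rows, each a list of 3 entries, a list of its own where there are three numbers: the shift along the tool's x, y, z each as a share of 50 cm, from -1 to 1, then the turn, a rotation vector about the tool's x, y, z each as a share of 60 degrees, from -1 to 1, then the opening, from -1 (shut) to 1 (fully open), so that 0 is half open. In form: [[[dx, dy, dz], [ax, ay, az], grip], ...]. A call has 1 to 10 rows; each row is the pose to reach, as a shift and turn from the pose commanded when the call began, along the tool's axes at that moment; what a row does not reach only later rows make up. A row lasts 1/10 s, in which the tool goes at most 50 mm and 8.59 degrees, less where a joint would pass 70% of its speed; a pose out of reach is approached as far as the arm can. A call with a number of a shift or a turn outside -1 to 1 is refused whole. A call with a gripper value outside its range is refused whole. The fingers move at their own pace and stop on an object; "newtons" is the grip in N (left out, the last holds). Time passes only in rows, so rows that repeat a pose let the fingers close. It gives the time, the measured TCP pose, the force and the opening at its end, in the units of the state.
- arm.observe(): the state, without advancing time (a new reading comes with each control period).
- eyes.get_image(name): name is "side" or "top"; returns (picture, depth): 480x640x3 uint8, red, green, blue; 480x640 float32, m along the optical axis (not along the pixel's ray), 0 where there is no reading.
- eyes.get_calibration(name): a dict with "intrinsics" (3x3 intrinsics, pixels), "k1" (the pictures are not rectified: a ray, as slopes to the right and down, at radius r is drawn at 1 + k1 r^2 times it, then the intrinsics apply), "R" (3x3) and "t" (3): a world point X has camera coordinates R X + t. Camera axes: x right, y down, z forward; pixel columns grow to the right and rows downward; lengths in m; the calibration is good to about 2 mm. A picture is of the moment at which its call begins. get_calibration takes no time and is no camera call.
- arm.sign_off(): hands the job in, once; it reports no verdict.
The state is a dict: "clock": time; "joints": joint angles; "dq": joint speeds; "joint_efforts": joint torques, N m; "position": TCP position; "ee_rot": TCP orientation; "force": force on the tool from outside, world axes, zero at the start; "ft_torque": the same for the moment, N m; "width": opening from 0.0 (shut) to 1.0 (fully open).
Only numpy, scipy, OpenCV 4.12 (cv2) and the standard library are available. Lean on these libraries where they do the work, as an engineer would, in place of code of your own. Each camera call takes 0.05 s, during which the arm holds its last target.

## Task

Take the spotlight bracket out of the rack's front slot (the one nearer the robot) and hang it on the test stand's hook by the one of its four holes that makes its strip hang level, pushed fully home against the disc of the hook; let go and leave it hanging still. The hook's height was set by hand and may be found by gentle touch; never push on the stand with more than 20 newtons, and leave the other bracket in the rack and the things lying around where they are.

Things in the scene. Friction and masses are not known exactly. Their poses are not given: they have to be found in the camera images.
- bracket_round_strip (a point): Bracket with ROUND lamp head (loose, 6 mm aluminium plate, upright): middle of its strip. x through the plate, away from the robot as racked; y along the strip; z up. Strip y -75..75, z -18..18 mm, 90 g. Grip tab on top: y -40..0, z 18..48, 20 g; grasp it across the 6 mm. Four 13 mm through-holes at z 0, y -60, -36, -12, +12 mm.
- bracket_round: Same bracket, same axes, origin 98 mm below the strip's middle. In the strip's frame: leg under the -y end, 36 mm wide, centre y -57, z -58..-18, 35 g; at its foot the lamp head, white cylinder 42 mm across, z -98..-58, centre y -57, in the plate's plane, 143 g. Total mass may vary by 20 %, its balance does not.
- bracket_square_strip (a point): Bracket with SQUARE lamp head (loose, 6 mm aluminium plate, upright): middle of its strip. x through the plate, away from the robot as racked; y along the strip; z up. Strip y -75..75, z -18..18 mm, 90 g. Grip tab on top: y 0..40, z 18..48, 20 g; grasp it across the 6 mm. Four 13 mm through-holes at z 0, y -36, -12, +12, +36 mm.
- bracket_square: Same bracket, same axes, origin 98 mm below the strip's middle. In the strip's frame: leg under the +y end, 36 mm wide, centre y +57, z -58..-18, 35 g; at its foot the lamp head, white 40 mm cube, z -98..-58, centre y +57, in the plate's plane, 135 g. Total mass may vary by 20 %, its balance does not.
- rack_front (a point): Front slot (nearer the robot) of the fixed plywood rack, base 180 x 190 x 12 mm: where the middle of a racked strip lies (within 3 mm along y). Slot 9 mm wide between cheeks 56 mm long, up to 106 mm above the table; it carries the strip's underside at 92 mm, and the lamp head stands on the base. Lift straight up over 20 mm to free. Either bracket may be in front.
- rack_back (a point): Back slot of the same rack, 90 mm behind the front one, likewise. Its bracket stays there.
- stand: Fixed test stand; origin on the table under its post (16 mm across, 242 mm high; base plate 12 mm high). A hook clamped to the post points along the stand's -x in its plane y = 0: an arm with a stop disc (20 mm across, outer face at x -60 mm), then the bare pin, 7 mm across, round-ended, to x -105 mm, rising 6 degrees to its free end. For its height see stand_foot.
- stand_foot (a point): Point on the stand's base plate (12 mm above the table) below the middle of the pin, at stand x -82, y 0 mm. The pin's axis at the disc is anywhere from 185 to 215 mm above the table (set by hand, rigidly clamped), and no reading gives it: find it by touch, e.g. with shut fingers lowered on the pin. Friction holds a bracket where it is on the pin: push it home to the disc.
- jar: Bystander: clear closed jar, 52 mm across, 75 mm high; origin under its middle.
- driver: Bystander: screwdriver 170 mm long lying on the table.
- tray: Bystander: grey open parts tray 120 x 160 x 35 mm; origin under its middle.
There are look-alikes about, which are no part of the job. Leave any orange look-alike of the bracket_square alone. Leave any green look-alike of the stand alone.

How it is judged:
By the outcome, as a careful person would: the job done as asked, in the order asked, and still so for the second after the job is handed in, with the robot touching nothing.
It also fails if it takes over 61 s, if anything falls off the work surface, if the arm or the gripper's body presses on something with over 40 N, if the wrist force passes 120 N, or if a joint passes its speed limit or range.

## Working session

There is one attempt and no reset: what is moved stays moved. The work goes in short steps, Python scripts to look and compute and a tool call to move; the robot and the scene stay as the last step left them, time stands still between calls to the robot, and variables do not carry over. Pictures are saved under pics/ and viewed, and the job is handed in when it is done.

Besides the shell and the picture viewer there is one more tool, called after "Request:" as name(argument=value, ...), one argument or row to a line, values as JSON. play_rows: Moves the arm, as the interface text tells. Its arguments: {"type":"object","properties":{"rows":{"type":"array","items":{"type":"array"}},"newtons":{"type":"number"}},"required":["rows"]}

```bash
ls; mkdir -p pics; python3 - <<'E'
from cell import arm, eyes
import cv2,numpy as np
for n in ("side","top"):
    p,d=eyes.get_image(n); cv2.imwrite(f"pics/{n}0.png",p[:,:,::-1]); np.save(f"pics/{n}0.npy",d); np.save(f"pics/{n}0rgb.npy",p)
    print(n,eyes.get_calibration(n))
print(arm.observe(), arm.tcp_to_tips)
E
```

```text
pics
side {'intrinsics': array([[447.82500107,   0.        , 319.10158139],
       [  0.        , 447.82500107, 244.48918505],
       [  0.        ,   0.        ,   1.        ]]), 'k1': -0.09024779785696266, 'R': array([[ 0.99576094, -0.09105939,  0.01297442],
       [-0.05779334, -0.72914787, -0.68191151],
       [ 0.07155472,  0.67827102, -0.7313196 ]]), 't': array([-0.58220756, -0.01440935,  1.21421654])}
top {'intrinsics': array([[442.43131923,   0.        , 320.90229087],
       [  0.        , 442.43131923, 245.40836151],
       [  0.        ,   0.        ,   1.        ]]), 'k1': 0.014456398611439839, 'R': array([[ 0.00752406, -0.99976509,  0.02032609],
       [-0.98378598, -0.01104315, -0.17900613],
       [ 0.17918855, -0.01864967, -0.98363797]]), 't': array([-0.18660033,  0.54686961,  1.04042325])}
{'clock': 0.1, 'joints': array([ 1.1614188 ,  0.43513859,  0.02497669,  1.57402499, -0.01161028,
        1.13400098, -0.07508561]), 'dq': array([-0.00084825, -0.00329486, -0.00039893, -0.0030601 , -0.0003275 ,
        0.00080906,  0.00249828]), 'joint_efforts': array([ 3.51181901e-03, -6.69127607e+01,  9.88490582e-01, -3.15145898e+01,
       -6.04175753e-02,  3.72895680e-02,  4.48328001e-05]), 'position': array([ 0.18855487, -0.59539758,  0.23402532]), 'ee_rot': array([-2.53411215e+00,  1.85559041e+00,  1.91397316e-03]), 'force': array([ 0.18373714, -0.11433513, -0.18859644]), 'ft_torque': array([ 0.04939874,  0.04696874, -0.03684165]), 'width': 0.9987951629478575} 0.008
```

View pics/side0.png

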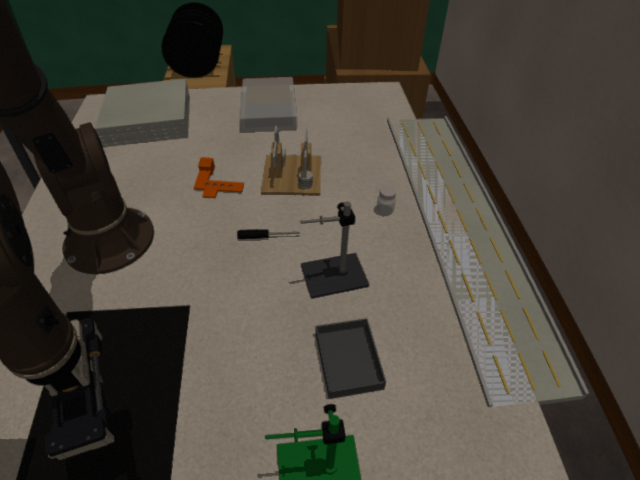

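View pics/top0.png

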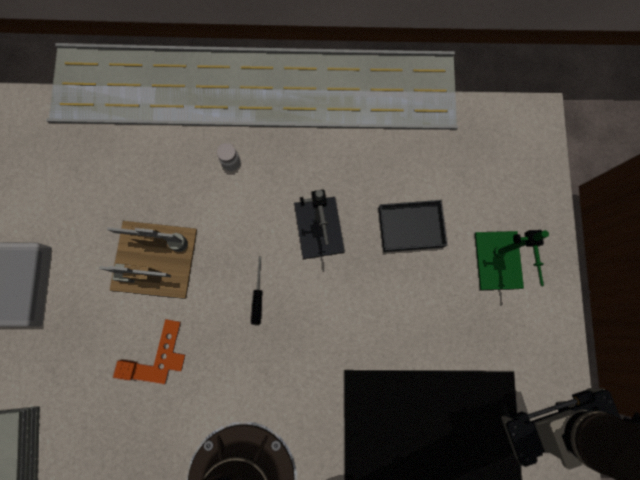

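```bash
python3 - <<'E'
import cv2,numpy as np
s=cv2.imread("pics/side0.png");t=cv2.imread("pics/top0.png")
a=cv2.resize(s[110:210,240:340],(400,400),interpolation=2); b=cv2.resize(t[205:305,95:205],(400,364),interpolation=2)
c=cv2.resize(t[180:270,285:355],(311,400),interpolation=2); e=cv2.resize(s[190:300,280:380],(364,400),interpolation=2)
o=np.zeros((600,800,3),np.uint8); 
cv2.imwrite("pics/z1.png",np.hstack([a,cv2.copyMakeBorder(b,0,36,0,0,0)]))
cv2.imwrite("pics/z2.png",np.hstack([c,e]))
E
```

```text
(no output)
```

View pics/z1.png

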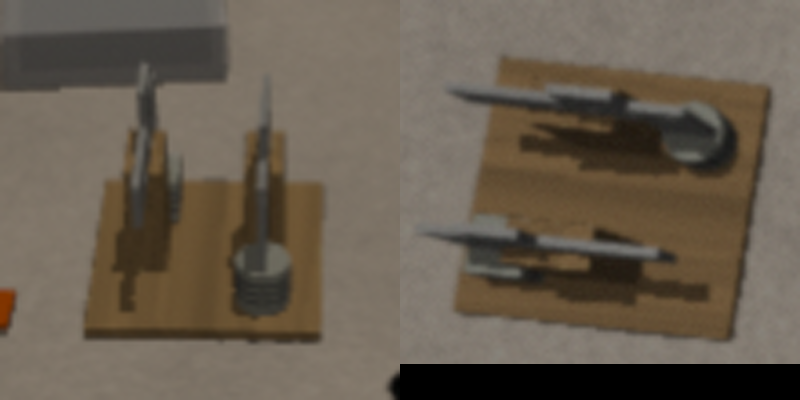

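View pics/z2.png

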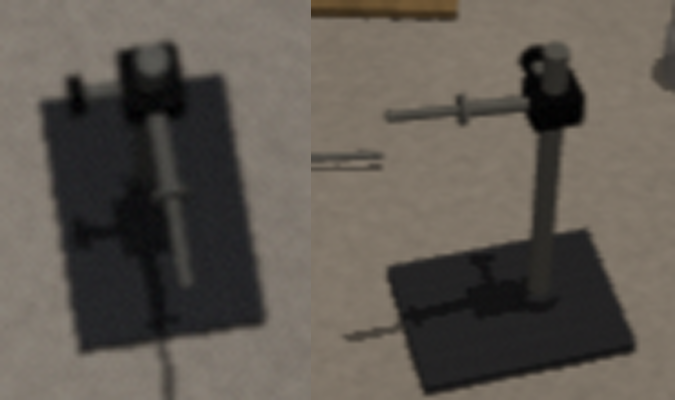

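```bash
cat > h.py <<'E'
import numpy as np,cv2
from cell import arm,eyes
C={n:eyes.get_calibration(n) for n in("side","top")}
def und(n,uv):
    c=C[n];uv=np.atleast_2d(np.array(uv,float));K=c["intrinsics"]
    return cv2.undistortPoints(uv[:,None],K,np.array([c["k1"],0,0,0,0.]))[:,0]
def ray(n,uv):
    c=C[n];s=und(n,uv);d=np.c_[s,np.ones(len(s))]@c["R"];o=-c["R"].T@c["t"];return o,d
def plane(n,uv,z):
    o,d=ray(n,uv);return o+d*((z-o[2])/d[:,2])[:,None]
def depthpts(n,uv,D):
    o,d=ray(n,uv);u=np.round(np.atleast_2d(uv)).astype(int);z=D[u[:,1],u[:,0]];return o+d*z[:,None]
def proj(n,X):
    c=C[n];p=np.atleast_2d(X)@c["R"].T+c["t"];s=p[:,:2]/p[:,2:];s=s*(1+c["k1"]*(s**2).sum(1))[:,None]
    return s@c["intrinsics"][:2,:2].T+c["intrinsics"][:2,2]
def tri(u1,u2):
    o1,d1=ray("top",u1);o2,d2=ray("side",u2);d1=d1[0];d2=d2[0]
    A=np.c_[d1,-d2];k=np.linalg.lstsq(A,o2-o1,rcond=None)[0]
    a=o1+k[0]*d1;b=o2+k[1]*d2;return (a+b)/2,np.linalg.norm(a-b)
E
python3 - <<'E'
from h import *
t=np.load("pics/top0rgb.npy").astype(int);D=np.load("pics/top0.npy")
uv=np.array([(x,y) for y in range(255,290) for x in range(95,175)])
P=depthpts("top",uv,D)
m=P[:,2]>0.09
print(m.sum(), (D==0).sum())
for p,q in list(zip(uv[m],P[m]))[::3]: print(p,np.round(q*1000).astype(int),t[p[1],p[0]])
# rack wood mask
r=cv2.cvtColor(t.astype(np.uint8),cv2.COLOR_RGB2HSV)[215:305,95:205]
w=((r[...,1]>80)&(r[...,0]<25)).astype(np.uint8)
c=max(cv2.findContours(w,0,1)[0],key=cv2.contourArea)
b=cv2.boxPoints(cv2.minAreaRect(c))+[95,215];print(b);print(plane("top",b,0.012).round(4))
E
```

```text
529 1293
[107 258] [ 353 -161 1125] [131 124 114]
[126 265] [488 267 106] [103  82  57]
[129 265] [488 260 106] [109  90  66]
[132 265] [489 255 102] [99 79 52]
[102 266] [483 312 125] [123 119 113]
[111 266] [479 277 158] [123 120 115]
[124 266] [486 271 106] [108  96  79]
[127 266] [486 265 105] [105  84  57]
[130 266] [486 257 107] [106  85  60]
[133 266] [486 251 104] [107  84  57]
[136 266] [486 245 104] [104  82  55]
[139 266] [486 237 105] [103  81  54]
[100 267] [480 316 125] [117 115 111]
[103 267] [480 308 127] [119 117 114]
[106 267] [480 302 127] [119 115 112]
[109 267] [477 282 155] [117 116 111]
[112 267] [477 276 155] [119 116 113]
[115 267] [477 270 154] [117 116 111]
[118 267] [477 263 155] [120 119 114]
[121 267] [477 256 156] [120 120 113]
[125 267] [484 270 103] [110  97  80]
[128 267] [483 262 107] [97 77 54]
[131 267] [484 256 103] [108  87  59]
[134 267] [484 249 103] [104  83  55]
[137 267] [483 241 106] [104  83  56]
[140 267] [484 237 101] [104  82  55]
[143 267] [484 228 106] [112  89  58]
[146 267] [484 222 104] [110  88  60]
[ 99 268] [477 315 132] [122 1
[... 4881 characters left out ...]
1  80  54]
[140 277] [460 232 108] [115  92  63]
[143 277] [461 226 105] [111  88  59]
[146 277] [461 219 106] [99 80 53]
[170 277] [463 169  92] [79 64 46]
[133 278] [459 253  95] [56 44 28]
[136 278] [458 241 107] [72 56 39]
[139 278] [458 234 107] [101  83  55]
[142 278] [458 228 107] [102  82  55]
[145 278] [459 223 103] [101  80  54]
[148 278] [460 220  92] [35 26 18]
[143 279] [457 228  99] [62 48 32]
[146 279] [456 220 103] [60 47 30]
[105 286] [ 353 -161 1125] [130 122 113]
[[109.57316971 289.84146881]
 [117.37804794 219.59756184]
 [196.29269409 228.36585236]
 [188.48780823 298.60975647]]
[[0.4379 0.341  0.012 ]
 [0.6169 0.3379 0.012 ]
 [0.5965 0.1369 0.012 ]
 [0.4177 0.1458 0.012 ]]
```

```bash
python3 - <<'E'
import cv2
s=cv2.imread("pics/side0.png");t=cv2.imread("pics/top0.png")
cv2.imwrite("pics/z3.png",cv2.resize(t[250:300,95:175],(800,500),interpolation=cv2.INTER_NEAREST))
cv2.imwrite("pics/z4.png",cv2.resize(t[180:255,295:345],(400,600),interpolation=cv2.INTER_NEAREST))
cv2.imwrite("pics/z5.png",cv2.resize(s[195:295,290:380],(540,600),interpolation=cv2.INTER_NEAREST))
E
```

```text
(no output)
```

View pics/z3.png

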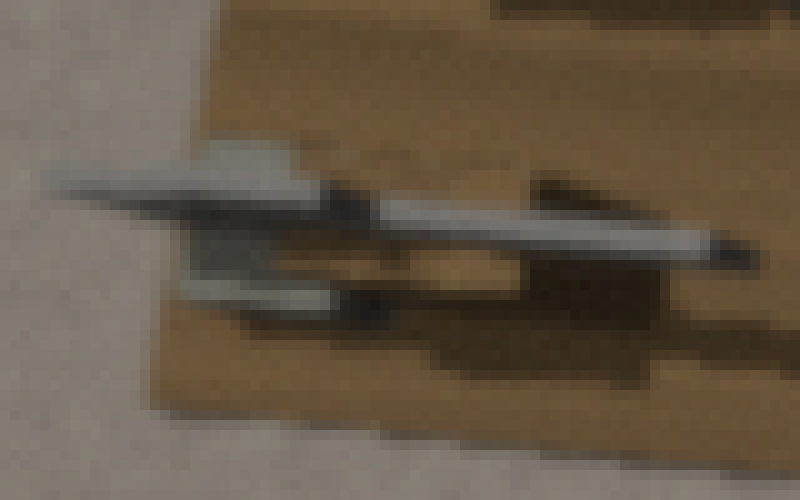

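View pics/z4.png

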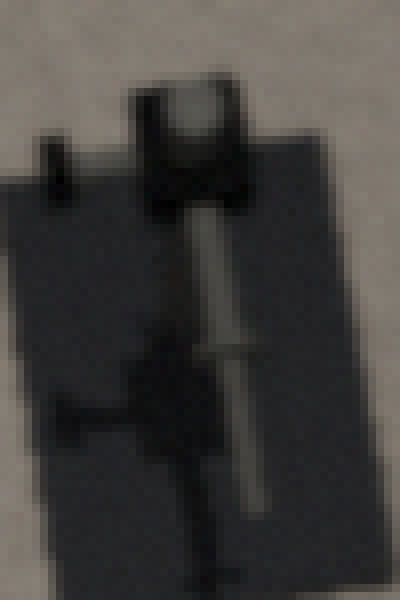

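View pics/z5.png

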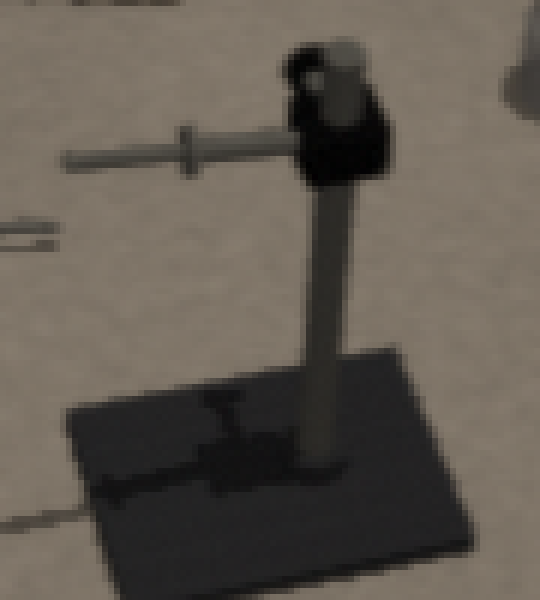

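```bash
python3 - <<'E'
from h import *
t=np.load("pics/top0rgb.npy").astype(int);D=np.load("pics/top0.npy")
uv=np.array([(x,y) for y in range(262,278) for x in range(97,172)])
P=depthpts("top",uv,D);rgb=t[uv[:,1],uv[:,0]]
br=(rgb.min(1)>95)
for nm,lo,hi,z in(("strip",.122,.134,.128),("tab",.150,.163,.158)):
    m=(P[:,2]>lo)&(P[:,2]<hi)&br
    Q=plane("top",uv[m],z); f=np.polyfit(Q[:,1],Q[:,0],1)
    print(nm,m.sum(),"x=",f,"deg",np.degrees(np.arctan(f[0])),"yrange",Q[:,1].min(),Q[:,1].max(),"zmed",np.median(P[m,2]),"resid",np.std(Q[:,0]-np.polyval(f,Q[:,1])))
# rough ends: strip left px ~99.3,267.6 ; right 166,274.7
print(plane("top",[[99.0,267.3],[166.0,274.5]],.128))
print("tab ends", plane("top",[[126.8,269.]],.158), plane("top",[[109,266.5]],.158))
# rack corners
# stand: top z4 scale 8 off(295,180); side z5 scale 6 off (290,195)
T=lambda x,y:((x+.5)/8+295-.5,(y+.5)/8+180-.5)
S=lambda x,y:((x+.5)/6+290-.5,(y+.5)/6+195-.5)
for nm,a,b in(("tip",T(257,517),S(63,161)),("disc",T(228,350),S(190,150)),("posttop",T(194,108),S(345,52)),("armroot",T(203,205),S(300,143))):
    print(nm,tri(a,b))
print("post foot", plane("side",[S(316,455)],.012))
print("basecorners top",plane("top",[T(0,182),T(322,135),T(393,575)],.012))
print("basecorners side",plane("side",[S(68,410),S(397,350),S(472,540)],.012))
Dd=D
for p in [(324,226),(325,230),(326,235),(326,240),(327,243),(321,210),(322,215),(323,222),(319,193)]:print(p,depthpts("top",[p],D).round(4))
E
```

```text
strip 85 x= [0.10006867 0.44853112] deg 5.714488680577279 yrange 0.1716484345226447 0.3165000096696001 zmed 0.1269932371505037 resid 0.0013530043189014926
tab 42 x= [0.0951125  0.44999631] deg 5.4332006229828895 yrange 0.24630531316562673 0.2811693037728493 zmed 0.15660963685756119 resid 0.0015529413242270803
[[0.47920134 0.31665285 0.128     ]
 [0.46436016 0.16712763 0.128     ]]
tab ends [[0.47224821 0.24244565 0.158     ]] [[0.47735717 0.2810676  0.158     ]]
tip (array([ 0.52271463, -0.19051717,  0.21123874]), np.float64(0.0010328979490864087))
disc (array([ 0.5692399 , -0.18270787,  0.20564301]), np.float64(0.0016320411193912663))
posttop (array([ 0.62553142, -0.17263573,  0.24058521]), np.float64(0.001913193169318878))
armroot (array([ 0.61081949, -0.17583478,  0.19953483]), np.float64(0.0016856818628137415))
post foot [[ 0.62782669 -0.17087582  0.012     ]]
basecorners top [[ 0.66886602 -0.11286453  0.012     ]
 [ 0.68613603 -0.21757133  0.012     ]
 [ 0.5407473  -0.24053697  0.012     ]]
basecorners side [[ 0.52505443 -0.13750557  0.012     ]
 [ 0.67074941 -0.11451395  0.012     ]
 [ 0.68625148 -0.2212423   0.012     ]]
(324, 226) [[ 0.5621 -0.1848  0.2076]]
(325, 230) [[ 0.5529 -0.1869  0.21  ]]
(326, 235) [[ 0.5414 -0.189   0.2137]]
(326, 240) [[ 0.5313 -0.1891  0.2104]]
(327, 243) [[ 0.5242 -0.1911  0.2144]]
(321, 210) [[ 0.5974 -0.1782  0.2065]]
(322, 215) [[ 0.5855 -0.1803  0.2101]]
(323, 222) [[ 0.569  -0.1824  0.2153]]
(319, 193) [[ 0.625  -0.1731  0.2394]]
```

```bash
cat >> h.py <<'E'
from scipy.spatial.transform import Rotation as R_
def down(yaw_deg): # tool x at yaw, z down
    return R_.from_euler('z',yaw_deg,degrees=True)*R_.from_matrix(np.diag([1.,-1,-1]))
def plan(p,yaw,p0=None,R0=None):
    s=arm.observe(); 
    p0=s["position"] if p0 is None else np.array(p0); R0=R_.from_rotvec(s["ee_rot"]) if R0 is None else R0
    d=R0.inv().apply(np.array(p)-p0); r=(R0.inv()*down(yaw)).as_rotvec(degrees=True)
    print("shift",(d/0.5).round(4),"turn",(r/60).round(4),"dist mm",np.linalg.norm(d)*1e3,"deg",np.linalg.norm(r))
def st():
    s=arm.observe();R=R_.from_rotvec(s["ee_rot"]).as_matrix()
    print("t",round(s["clock"],2),"p",(s["position"]*1e3).round(1),"xdir",np.degrees(np.arctan2(R[1,0],R[0,0])).round(2),"zax",R[:,2].round(4),"F",s["force"].round(2),"T",s["ft_torque"].round(2),"w",round(s["width"]*92,1),"q",s["joints"].round(2))
E
python3 - <<'E'
from h import *
st()
plan([.1886,-.5954,.38],-72.4)
for y in(-80,99,9.3,-170.7):
  plan([.547,-.187,.38],y); 
E
```

```text
t 0.1 p [ 188.6 -595.4  234. ] xdir -72.43 zax [-5.0e-04  1.3e-03 -1.0e+00] F [ 0.18 -0.11 -0.19] T [ 0.05  0.05 -0.04] w 91.9 q [ 1.16  0.44  0.02  1.57 -0.01  1.13 -0.08]
shift [-0.0004 -0.     -0.2919] turn [ 0.0001  0.0014 -0.0004] dist mm 145.9746919650502 deg 0.08594174539366714
shift [-0.5626 -0.93   -0.2913] turn [0.0002 0.0013 0.1262] dist mm 562.6545191317451 deg 7.573923083301604
shift [-0.5626 -0.93   -0.2913] turn [-2.0000e-03  3.0000e-04 -2.8571e+00] dist mm 562.6545191317451 deg 171.42651964484568
shift [-0.5626 -0.93   -0.2913] turn [-9.0000e-04  1.2000e-03 -1.3621e+00] dist mm 562.6545191317451 deg 81.72655116514001
shift [-0.5626 -0.93   -0.2913] turn [1.3000e-03 9.0000e-04 1.6379e+00] dist mm 562.6545191317451 deg 98.27350776668497
```

Request:
play_rows(
  rows=[
    [[0, 0, -0.1], [0, 0, 0], -1],
    [[0, 0, -0.2], [0, 0, 0], -1],
    [[-0.04, -0.07, -0.29], [0, 0, 0.03], -1],
    [[-0.09, -0.15, -0.29], [0, 0, 0.06], -1],
    [[-0.14, -0.23, -0.29], [0, 0, 0.09], -1],
    [[-0.19, -0.31, -0.29], [0, 0, 0.126], -1],
    [[-0.24, -0.39, -0.29], [0, 0, 0.126], -1],
    [[-0.29, -0.47, -0.29], [0, 0, 0.126], -1],
    [[-0.34, -0.55, -0.29], [0, 0, 0.126], -1],
    [[-0.39, -0.63, -0.29], [0, 0, 0.126], -1],
  ],
  newtons=25,
)

```text
clock: 1.1
position: [0.4309, -0.3131, 0.3796]
ee_rot: [2.407, -2.019, -0.001]
force: [0.7, -0.8, 0.2]
width: 0.182
```

```bash
python3 - <<'E'
from h import *
st();plan([.5455,-.186,.26],-80.8)
E
```

```text
t 1.1 p [ 430.9 -313.1  379.6] xdir -79.99 zax [-4.e-04  1.e-04 -1.e+00] F [ 0.75 -0.85  0.24] T [0.01 0.01 0.01] w 16.7 q [ 0.64  0.21 -0.14  1.54  0.03  1.39 -0.9 ]
shift [-0.2104 -0.27    0.239 ] turn [0.0004 0.0001 0.0135] dist mm 208.74579117027048 deg 0.811400042400637
```

Request:
play_rows(
  rows=[
    [[-0.06, -0.08, 0.04], [0, 0, 0.0135], -1],
    [[-0.12, -0.15, 0.08], [0, 0, 0.0135], -1],
    [[-0.17, -0.22, 0.12], [0, 0, 0.0135], -1],
    [[-0.21, -0.27, 0.16], [0, 0, 0.0135], -1],
    [[-0.21, -0.27, 0.21], [0, 0, 0.0135], -1],
    [[-0.21, -0.27, 0.235], [0, 0, 0.0135], -1],
    [[-0.21, -0.27, 0.235], [0, 0, 0.0135], -1],
    [[-0.21, -0.27, 0.235], [0, 0, 0.0135], -1],
  ],
)

```text
clock: 1.9
position: [0.5446, -0.1891, 0.2629]
ee_rot: [2.39, -2.038, 0.001]
force: [-0.2, -0.3, 0.9]
width: 0.002
```

```bash
python3 - <<'E'
from h import *
st();plan([.5455,-.186,.225],-80.8)
p,d=eyes.get_image("top");q,_=eyes.get_image("side")
cv2.imwrite("pics/a1.png",np.hstack([cv2.resize(p[150:290,250:400,::-1],(400,373)),cv2.resize(q[130:290,270:420,::-1],(350,373))]))
E
```

```text
t 1.9 p [ 544.6 -189.1  262.9] xdir -80.9 zax [ 3.e-04 -6.e-04 -1.e+00] F [-0.15 -0.31  0.9 ] T [-0.   -0.02 -0.04] w 0.2 q [ 0.41  0.35 -0.23  1.64  0.08  1.16 -1.25]
shift [-0.0059 -0.0028  0.0758] turn [-0.0002 -0.0006 -0.0017] dist mm 38.06071442763434 deg 0.10553819807987912
```

View pics/a1.png

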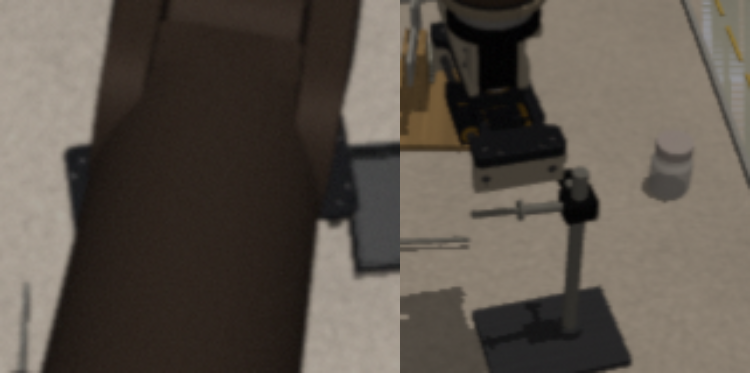

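Request:
play_rows(
  rows=[
    [[-0.006, -0.003, 0.03], [0, 0, 0], -1],
    [[-0.006, -0.003, 0.06], [0, 0, 0], -1],
    [[-0.006, -0.003, 0.068], [0, 0, 0], -1],
    [[-0.006, -0.003, 0.07], [0, 0, 0], -1],
    [[-0.006, -0.003, 0.072], [0, 0, 0], -1],
  ],
)

```text
clock: 2.5
position: [0.5463, -0.1852, 0.2272]
ee_rot: [-2.392, 2.036, -0.002]
force: [-0.3, 0.1, -0.2]
width: 0.009
```

```bash
python3 - <<'E'
from h import *
st()
E
```

```text
t 2.5 p [ 546.3 -185.2  227.2] xdir -80.83 zax [ 1.4e-03 -5.0e-04 -1.0e+00] F [-0.33  0.12 -0.15] T [-0.01 -0.03  0.  ] w 0.8 q [ 0.4   0.38 -0.23  1.69  0.09  1.08 -1.27]
```

Request:
play_rows(
  rows=[
    [[0, 0, 0.002], [0, 0, 0], -1],
    [[0, 0, 0.004], [0, 0, 0], -1],
    [[0, 0, 0.006], [0, 0, 0], -1],
    [[0, 0, 0.006], [0, 0, 0], -1],
  ],
)

```text
clock: 2.9
position: [0.5458, -0.1848, 0.2232]
ee_rot: [2.392, -2.036, 0.0]
force: [0.5, 0.3, 0.2]
width: 0.01
```

Request:
play_rows(
  rows=[
    [[0, 0, 0.001], [0, 0, 0], -1],
    [[0, 0, 0.002], [0, 0, 0], -1],
    [[0, 0, 0.003], [0, 0, 0], -1],
  ],
)

```text
clock: 3.2
position: [0.5459, -0.1847, 0.2217]
ee_rot: [2.393, -2.036, -0.0]
force: [-0.5, -0.3, -1.1]
width: 0.003
```

Request:
play_rows(
  rows=[
    [[0, 0, 0.001], [0, 0, 0], -1],
    [[0, 0, 0.002], [0, 0, 0], -1],
    [[0, 0, 0.002], [0, 0, 0], -1],
  ],
)

```text
clock: 3.5
position: [0.5459, -0.1848, 0.221]
ee_rot: [-2.392, 2.036, -0.001]
force: [-1.3, -0.1, 3.9]
width: 0.005
```

```bash
python3 - <<'E'
from h import *
st()
E
```

```text
t 3.5 p [ 545.9 -184.8  221. ] xdir -80.8 zax [ 3.e-04 -2.e-04 -1.e+00] F [-1.34 -0.11  3.89] T [0.09 0.32 0.04] w 0.4 q [ 0.4   0.38 -0.23  1.7   0.1   1.07 -1.27]
```

Request:
play_rows(
  rows=[
    [[0, 0, 0.001], [0, 0, 0], -1],
    [[0, 0, 0.001], [0, 0, 0], -1],
  ],
)

```text
clock: 3.7
position: [0.546, -0.1848, 0.2208]
ee_rot: [-2.392, 2.036, -0.001]
force: [-3.1, 0.9, 6.6]
width: 0.001
```

```bash
python3 - <<'E'
from h import *
plan([.546,-.185,.31],-80.8)
plan([.5,.1,.31],-30)
E
```

```text
shift [ 5.000e-04 -1.000e-04 -1.785e-01] turn [-0.0005 -0.0003  0.0001] dist mm 89.22725781319097 deg 0.0329373194841583
shift [-5.768e-01 -4.000e-04 -1.786e-01] turn [-3.000e-04 -5.000e-04 -8.466e-01] dist mm 301.9300231393864 deg 50.79682220458384
```

Request:
play_rows(
  rows=[
    [[0, 0, -0.09], [0, 0, 0], -1],
    [[0, 0, -0.178], [0, 0, 0], -1],
    [[-0.09, 0, -0.178], [0, 0, -0.12], 0],
    [[-0.18, 0, -0.178], [0, 0, -0.24], 0],
    [[-0.27, 0, -0.178], [0, 0, -0.36], 0],
    [[-0.36, 0, -0.178], [0, 0, -0.48], 0],
    [[-0.45, 0, -0.178], [0, 0, -0.6], 0],
    [[-0.53, 0, -0.178], [0, 0, -0.72], 0],
    [[-0.577, 0, -0.178], [0, 0, -0.847], 0],
  ],
)

```text
clock: 4.6
position: [0.4986, 0.1038, 0.3093]
ee_rot: [-3.037, 0.798, 0.0]
force: [0.6, -0.6, -0.1]
width: 0.493
```

```bash
python3 - <<'E'
from h import *
st();plan([.4752,.2658,.22],-5.6)
E
```

```text
t 4.6 p [498.6 103.8 309.3] xdir -29.46 zax [ 2.0e-04  1.1e-03 -1.0e+00] F [ 0.56 -0.59 -0.15] T [-0.06 -0.13  0.04] w 45.4 q [ 0.12  0.24 -0.53  1.7   0.13  1.24 -0.95]
shift [-0.2001 -0.259   0.179 ] turn [-1.100e-03  1.000e-04 -3.976e-01] dist mm 186.50999930183278 deg 23.858424003012193
```

Request:
play_rows(
  rows=[
    [[-0.05, -0.065, 0], [0, 0, -0.13], 0],
    [[-0.1, -0.13, 0], [0, 0, -0.26], 0],
    [[-0.15, -0.195, 0.03], [0, 0, -0.4], 0],
    [[-0.2, -0.259, 0.08], [0, 0, -0.4], 0],
    [[-0.2, -0.259, 0.14], [0, 0, -0.4], 0],
    [[-0.2, -0.259, 0.179], [0, 0, -0.4], 0],
    [[-0.2, -0.259, 0.179], [0, 0, -0.4], 0],
    [[-0.2, -0.259, 0.179], [0, 0, -0.4], 0],
    [[-0.2, -0.259, 0.179], [0, 0, -0.4], 0],
  ],
)

```text
clock: 5.5
position: [0.4785, 0.2625, 0.221]
ee_rot: [-3.136, 0.165, -0.003]
force: [-0.6, 0.1, 0.5]
width: 0.502
```

```bash
python3 - <<'E'
from h import *
st();plan([.4752,.2658,.137],-5.6)
p,d=eyes.get_image("top");q,_=eyes.get_image("side")
cv2.imwrite("pics/a2.png",np.hstack([cv2.resize(p[200:330,60:210,::-1],(430,373)),cv2.resize(q[80:230,220:370,::-1],(370,373))]))
E
```

```text
t 5.5 p [478.5 262.5 221. ] xdir -6.01 zax [ 0.0017  0.001  -1.    ] F [-0.62  0.1   0.54] T [-0.01 -0.16  0.03] w 46.2 q [-0.12  0.4  -0.64  1.75  0.26  1.08 -0.96]
shift [-0.0075 -0.0057  0.1681] turn [-0.0011 -0.0015 -0.0068] dist mm 84.17275991858008 deg 0.42473630757456227
```

View pics/a2.png

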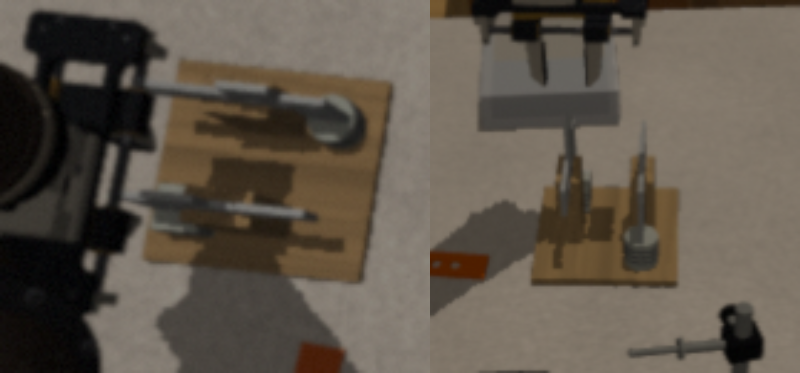

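Request:
play_rows(
  rows=[
    [[-0.0075, -0.006, 0.0], [0, 0, -0.007], 0],
    [[-0.0075, -0.006, 0.03], [0, 0, -0.007], 0],
    [[-0.0075, -0.006, 0.07], [0, 0, -0.007], 0],
    [[-0.0075, -0.006, 0.11], [0, 0, -0.007], 0],
    [[-0.0075, -0.006, 0.15], [0, 0, -0.007], 0],
    [[-0.0075, -0.006, 0.168], [0, 0, -0.007], 0],
    [[-0.0075, -0.006, 0.168], [0, 0, -0.007], 0],
    [[-0.0075, -0.006, 0.168], [0, 0, -0.007], 0],
  ],
)

```text
clock: 6.4
position: [0.4746, 0.266, 0.1365]
ee_rot: [-3.137, 0.152, -0.001]
force: [0.1, 0.6, 0.7]
width: 0.498
```

```bash
python3 - <<'E'
from h import *
st();plan([.4752,.2658,.137],-5.6)
q,_=eyes.get_image("side")
cv2.imwrite("pics/a3.png",cv2.resize(q[80:210,220:370,::-1],(692,600)))
E
```

```text
t 6.4 p [474.6 266.  136.5] xdir -5.55 zax [ 7.e-04  6.e-04 -1.e+00] F [0.14 0.59 0.68] T [ 0.01 -0.06  0.04] w 45.8 q [-0.17  0.48 -0.61  1.85  0.34  0.91 -1.03]
shift [ 0.0012  0.0003 -0.001 ] turn [-0.0006 -0.0006  0.0009] dist mm 0.7935380086054594 deg 0.072848304044342
```

View pics/a3.png

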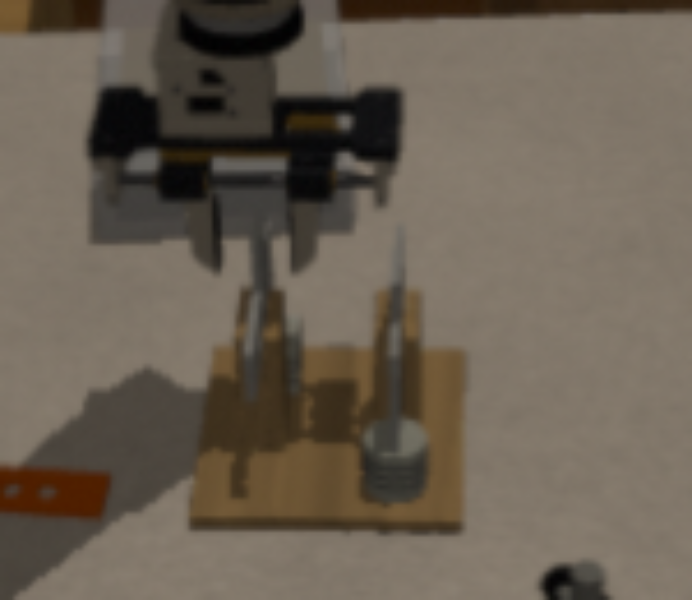

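Fingers straddle the tab (zoomed about (260,240)) centrally. Closing.

Request:
play_rows(
  rows=[
    [[0, 0, 0], [0, 0, 0], -1],
    [[0, 0, 0], [0, 0, 0], -1],
    [[0, 0, 0], [0, 0, 0], -1],
    [[0, 0, 0], [0, 0, 0], -1],
    [[0, 0, 0], [0, 0, 0], -1],
    [[0, 0, 0], [0, 0, 0], -1],
    [[0, 0, 0], [0, 0, 0], -1],
  ],
  newtons=45,
)

```text
clock: 7.15
position: [0.4749, 0.2654, 0.1357]
ee_rot: [-3.138, 0.153, -0.001]
force: [3.0, 0.7, -1.1]
width: 0.06
```

```bash
python3 - <<'E'
from h import *
st()
E
```

```text
t 7.15 p [474.9 265.4 135.7] xdir -5.58 zax [ 6.e-04 -0.e+00 -1.e+00] F [ 3.05  0.73 -1.12] T [-0.09 -0.76  0.04] w 5.5 q [-0.17  0.49 -0.61  1.85  0.34  0.91 -1.03]
```

Request:
play_rows(
  rows=[
    [[0, 0, -0.01], [0, 0, 0], -1],
    [[0, 0, -0.02], [0, 0, 0], -1],
    [[0, 0, -0.03], [0, 0, 0], -1],
    [[0, 0, -0.045], [0, 0, 0], -1],
    [[0, 0, -0.07], [0, 0, 0], -1],
    [[0, 0, -0.11], [0, 0, 0], -1],
    [[0, 0, -0.17], [0, 0, 0], -1],
    [[0, 0, -0.25], [0, 0, 0], -1],
    [[0, 0, -0.3], [0, 0, 0], -1],
    [[0, 0, -0.3], [0, 0, 0], -1],
  ],
)

```text
clock: 8.15
position: [0.475, 0.2674, 0.2904]
ee_rot: [-3.134, 0.151, -0.008]
force: [-0.7, -0.5, -3.0]
width: 0.059
```

```bash
python3 - <<'E'
from h import *
st()
p,d=eyes.get_image("top");q,_=eyes.get_image("side")
cv2.imwrite("pics/a4.png",np.hstack([cv2.resize(p[200:330,60:210,::-1],(430,373)),cv2.resize(q[30:180,220:370,::-1],(370,373))]))
E
```

```text
t 8.15 p [475.  267.4 290.4] xdir -5.51 zax [ 0.0055  0.0037 -1.    ] F [-0.68 -0.48 -3.03] T [ 0.09 -0.16 -0.01] w 5.4 q [-0.11  0.34 -0.66  1.65  0.22  1.22 -0.92]
```

View pics/a4.png

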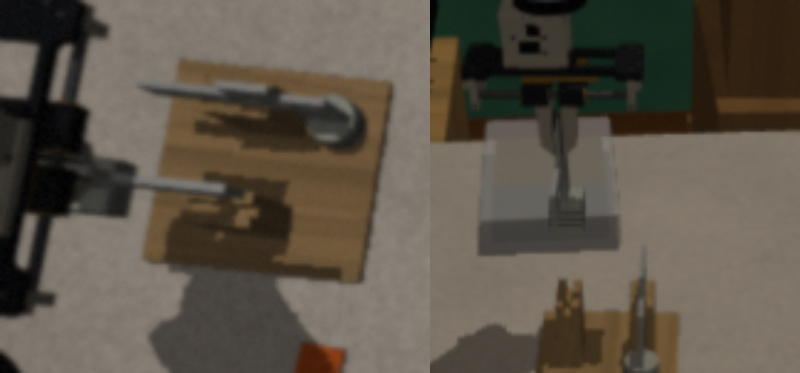

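```bash
python3 - <<'E'
from h import *
plan([.48,-.19,.30],9.5)
E
```

```text
shift [ 0.1     0.9059 -0.0277] turn [-1.000e-04 -5.000e-04 -2.506e-01] dist mm 455.8962779593882 deg 15.036163459319924
```

Request:
play_rows(
  rows=[
    [[0, 0.06, -0.02], [0, 0, 0], -1],
    [[0, 0.14, -0.02], [0, 0, 0], -1],
    [[0.01, 0.23, -0.02], [0, 0, -0.05], -1],
    [[0.02, 0.32, -0.02], [0, 0, -0.1], -1],
    [[0.03, 0.41, -0.02], [0, 0, -0.15], -1],
    [[0.04, 0.5, -0.02], [0, 0, -0.2], -1],
    [[0.05, 0.59, -0.02], [0, 0, -0.25], -1],
    [[0.06, 0.68, -0.02], [0, 0, -0.25], -1],
    [[0.08, 0.77, -0.02], [0, 0, -0.25], -1],
    [[0.09, 0.83, -0.02], [0, 0, -0.25], -1],
  ],
)

```text
clock: 9.25
position: [0.4776, -0.1555, 0.2942]
ee_rot: [-3.131, -0.254, 0.005]
force: [0.2, 0.4, -2.5]
width: 0.059
```

```bash
python3 - <<'E'
from h import *
st();plan([.4948,-.2071,.239],9.5)
E
```

```text
t 9.25 p [ 477.6 -155.5  294.2] xdir 9.27 zax [-2.9e-03 -2.0e-04 -1.0e+00] F [ 0.24  0.36 -2.48] T [ 0.01 -0.16 -0.02] w 5.4 q [ 0.61  0.23 -0.49  1.74  0.12  1.2   0.25]
shift [0.0176 0.1074 0.1102] turn [-0.0003  0.0028 -0.0039] dist mm 77.46350345410626 deg 0.2884357194397852
```

Request:
play_rows(
  rows=[
    [[0.005, 0.05, 0.02], [0, 0, -0.004], -1],
    [[0.01, 0.09, 0.06], [0, 0, -0.004], -1],
    [[0.0176, 0.107, 0.09], [0, 0, -0.004], -1],
    [[0.0176, 0.107, 0.11], [0, 0.002, -0.004], -1],
    [[0.0176, 0.107, 0.11], [0, 0.002, -0.004], -1],
    [[0.0176, 0.107, 0.11], [0, 0.002, -0.004], -1],
    [[0.0176, 0.107, 0.11], [0, 0.002, -0.004], -1],
  ],
)

```text
clock: 9.95
position: [0.4968, -0.2021, 0.2416]
ee_rot: [3.13, 0.268, 0.005]
force: [0.1, 0.0, -2.6]
width: 0.069
```

```bash
python3 - <<'E'
from h import *
st()
p,d=eyes.get_image("top");q,e=eyes.get_image("side")
np.save("pics/top5.npy",d);np.save("pics/side5.npy",e)
cv2.imwrite("pics/top5.png",p[:,:,::-1]);cv2.imwrite("pics/side5.png",q[:,:,::-1])
cv2.imwrite("pics/a5t.png",cv2.resize(p[180:280,260:390,::-1],(780,600),interpolation=cv2.INTER_NEAREST))
cv2.imwrite("pics/a5s.png",cv2.resize(q[150:270,220:360,::-1],(700,600),interpolation=cv2.INTER_NEAREST))
E
```

```text
t 9.95 p [ 496.8 -202.1  241.6] xdir 9.78 zax [ 3.2e-03  1.0e-04 -1.0e+00] F [ 0.13  0.01 -2.55] T [-0.06 -0.14  0.  ] w 6.3 q [ 0.64  0.33 -0.46  1.75  0.16  1.1   0.3 ]
```

View pics/a5t.png

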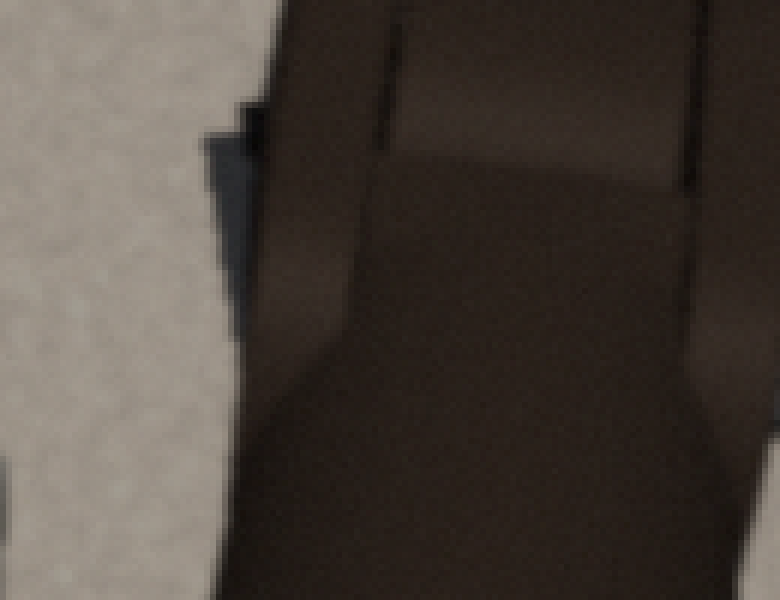

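View pics/a5s.png

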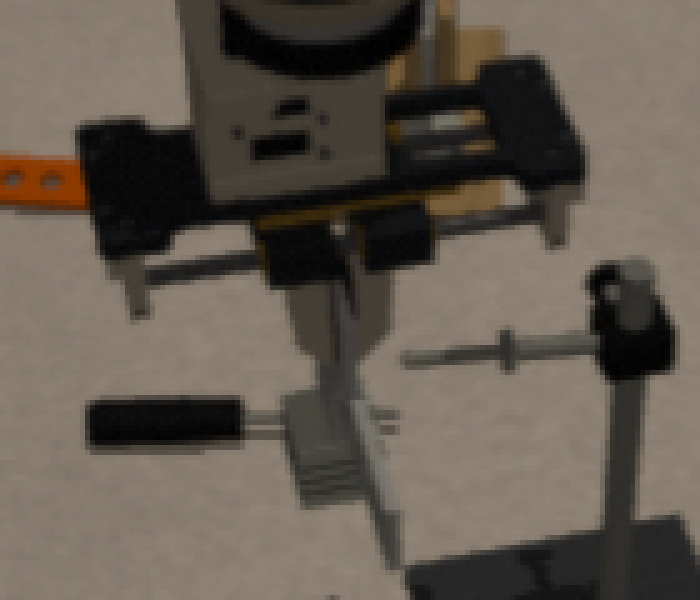

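```bash
python3 - <<'E'
from h import *
s=arm.observe();R=R_.from_rotvec(s["ee_rot"]).as_matrix();p=s["position"]
# plate frame: x=tool x, y=-tool y, z=-tool z ; strip mid = TCP -23.6 y -25.7 z
def W(x,y,z): return p+R@np.array([x,-(y-.0236),-(z-.0257)])
q=cv2.imread("pics/side5.png")
E=[(W(-.003,-.075,.018)),(W(.003,-.075,.018)),(W(.003,-.075,-.018)),(W(-.003,-.075,-.018)),W(.003,.075,.018),W(.003,.0,.018),W(.003,.0,.048),W(-.02,.037,-.058),W(-.02,.037,-.098),W(.02,.037,-.098)]
H=W(0,.036,0);print("hole",H)
uv=proj("side",np.array(E));print(uv.round(1))
big=cv2.resize(q[150:270,220:360],(700,600),interpolation=cv2.INTER_NEAREST)
for u in uv: cv2.circle(big,tuple(int(v) for v in ((u-[220,150]+.5)*5)),3,(0,0,255),1)
pin=[np.array([.6260,-.1726,0])-d*np.array([.9863,.165,0])+[0,0,h] for d,h in((.060,.2063),(.105,.211))]
print(pin)
for u in proj("side",np.array(pin)): cv2.circle(big,tuple(int(v) for v in ((u-[220,150]+.5)*5)),3,(0,255,0),1)
u=proj("side",H[None])[0];cv2.circle(big,tuple(int(v) for v in ((u-[220,150]+.5)*5)),3,(255,0,0),1)
cv2.imwrite("pics/a6.png",big)
E
```

```text
hole [ 0.49479005 -0.19045026  0.21590294]
[[296.9 252.4]
 [299.9 251.9]
 [300.3 263.8]
 [297.4 264.4]
 [284.1 202.4]
 [291.6 225.8]
 [291.  215.2]
 [279.1 240.5]
 [280.1 252.5]
 [297.  249.3]]
[array([ 0.566822, -0.1825  ,  0.2063  ]), array([ 0.5224385, -0.189925 ,  0.211    ])]
```

View pics/a6.png

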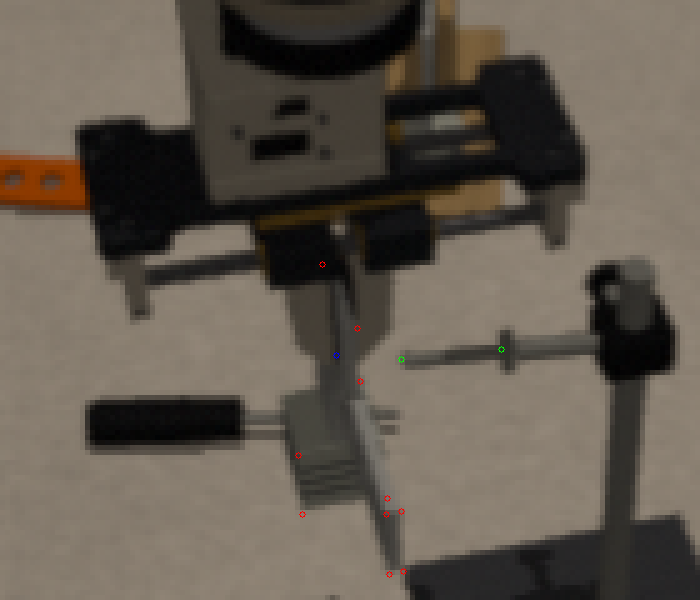

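```bash
python3 - <<'E'
from h import *
q=cv2.imread("pics/side5.png");big=cv2.resize(q[222:270,270:310],(500,600),interpolation=cv2.INTER_NEAREST)
s=arm.observe();R=R_.from_rotvec(s["ee_rot"]).as_matrix();p=s["position"]
def W(x,y,z): return p+R@np.array([x,-(y-.0236),-(z-.0257)])
E=[(W(-.003,-.075,.018)),(W(.003,-.075,.018)),(W(.003,-.075,-.018)),(W(-.003,-.075,-.018)),W(-.02,.037,-.058),W(-.02,.037,-.098),W(.02,.037,-.098)]
for u in proj("side",np.array(E)): cv2.circle(big,tuple(int(v) for v in ((u-[270,222]+.5)*12.5)),4,(0,0,255),1)
cv2.imwrite("pics/a7.png",big)
g=q.mean(2);np.set_printoptions(linewidth=200)
print(g[244:270,294:304].round().astype(int))
D=np.load("pics/side5.npy")
uv=np.array([(x,y) for y in range(245,268) for x in range(292,303)])
P=depthpts("side",uv,D)
m=P[:,2]>.15;P=P[m];uv=uv[m]
L=(P-p)@R*[1,-1,-1]+[0,.0236,.0257]
for a,b in list(zip(uv,L)): 
  if b[1]<-.06: print(a,(b*1e3).round(1))
E
```

```text
[[ 86 111 116 120 126 126 126 125 126 125]
 [ 77 103 114 118 123 126 125 125 126 126]
 [ 69  96 113 117 123 125 126 128 128 126]
 [ 58  85 111 116 120 125 126 129 131 130]
 [ 55  77 103 115 118 123 126 129 131 130]
 [ 55  69  96 114 118 123 128 129 131 129]
 [ 57  62  90 112 116 120 126 128 129 128]
 [ 63  57  83 109 113 116 122 126 126 125]
 [ 79  56  64  81  87  91 109 124 126 126]
 [ 85  56  55  63  69  82 107 123 127 127]
 [104  61  54  62  66  81 108 124 126 128]
 [108  70  57  61  65  82 111 128 129 129]
 [112  80  58  60  65  81 111 129 129 128]
 [117  92  60  58  65  80 111 130 131 130]
 [123 104  65  58  64  75 104 128 130 128]
 [125 112  79  61  64  74 103 126 128 126]
 [126 114  84  62  65  75 103 126 129 127]
 [126 123 103  69  65  75 103 126 126 122]
 [126 124 111  84  68  73  99 117 110  91]
 [125 124 113  89  74  80  85  76  57  49]
 [125 124 121 113 106 114 102  57  41  39]
 [126 125 125 124 122 123 102  53  39  39]
 [125 124 126 126 126 124 102  53  37  38]
 [125 125 125 127 129 129 110  64  30  24]
 [127 126 126 127 130 132 127  99  39  22]
 [127 125 126 128 129 130
[... 1358 characters left out ...]
0.7  -3.4]
[298 258] [ -1.  -74.   -0.2]
[299 258] [  1.1 -73.8  -1. ]
[300 258] [  3.3 -72.9  -2.7]
[296 259] [ -2.6 -61.  -17.2]
[297 259] [ -2.6 -71.5  -5.5]
[298 259] [ -0.9 -73.3  -4. ]
[299 259] [  0.8 -74.7  -3. ]
[300 259] [  3.  -73.7  -4.7]
[297 260] [ -2.4 -69.8 -10.5]
[298 260] [ -1.4 -75.   -5.1]
[299 260] [  1.2 -72.6  -8.4]
[300 260] [  3.1 -73.3  -8.2]
[297 261] [ -2.5 -70.1 -13.2]
[298 261] [ -1.1 -73.4 -10. ]
[299 261] [  0.9 -73.3 -10.7]
[300 261] [  2.8 -74.3 -10. ]
[297 262] [ -2.3 -68.9 -17.7]
[298 262] [ -1.  -72.4 -14.1]
[299 262] [  0.7 -74.  -12.9]
[300 262] [  3.1 -72.3 -15.5]
[298 263] [ -1.1 -72.6 -16.9]
[299 263] [  0.6 -74.2 -15.7]
[300 263] [  3.1 -72.  -19. ]
```

View pics/a7.png

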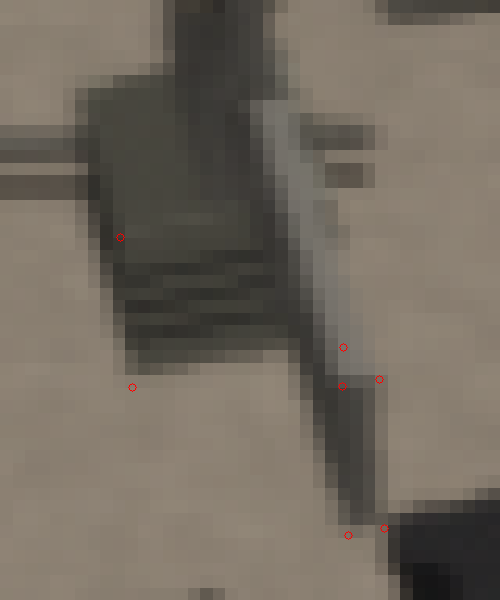

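```bash
python3 - <<'E'
from h import *
q=cv2.imread("pics/side5.png").mean(2);D=np.load("pics/side5.npy")
o=np.array([.6260,-.1726,0]);a=np.radians(9.5);ex=np.array([np.cos(a),np.sin(a),0]);ey=np.array([-np.sin(a),np.cos(a),0])
for x in range(300,342,2):
    col=q[212:232,x];ys=np.arange(212,232)
    w=np.clip(110-col,0,None);w[np.abs(ys-220.5)>5]=0
    yc=(w*ys).sum()/w.sum()
    P=depthpts("side",[[x,yc]],D)[0]
    # centre by intersect ray with plane  y_stand = 0 -> height
    oo,d=ray("side",[[x,yc]]);d=d[0]
    res=[]
    for off in(-.002,0,.002):
        t=((o-oo)@ey+off)/(d@ey);X=oo+t*d;res.append((round((X-o)@ex*1e3,1),round(X[2]*1e3,1)))
    print(x,round(yc,2),"depth pt stand x,y,z",round((P-o)@ex*1e3,1),round((P-o)@ey*1e3,1),round(P[2]*1e3,1),"height@lat",res)
E
```

```text
300 221.45 depth pt stand x,y,z -58.9 213.0 0.0 height@lat [(np.float64(-104.8), np.float64(212.6)), (np.float64(-104.4), np.float64(210.6)), (np.float64(-103.9), np.float64(208.7))]
302 221.86 depth pt stand x,y,z -100.7 -3.3 211.7 height@lat [(np.float64(-100.4), np.float64(210.3)), (np.float64(-100.0), np.float64(208.4)), (np.float64(-99.5), np.float64(206.4))]
304 221.77 depth pt stand x,y,z -95.8 -1.2 208.8 height@lat [(np.float64(-96.0), np.float64(209.6)), (np.float64(-95.5), np.float64(207.6)), (np.float64(-95.1), np.float64(205.6))]
306 221.44 depth pt stand x,y,z -91.8 -3.2 210.7 height@lat [(np.float64(-91.5), np.float64(209.6)), (np.float64(-91.0), np.float64(207.6)), (np.float64(-90.6), np.float64(205.6))]
308 221.13 depth pt stand x,y,z -87.6 -4.4 211.8 height@lat [(np.float64(-87.0), np.float64(209.4)), (np.float64(-86.6), np.float64(207.4)), (np.float64(-86.1), np.float64(205.4))]
310 220.84 depth pt stand x,y,z -82.6 -2.0 209.2 height@lat [(np.float64(-82.6), np.float64(209.3)), (np.float64(-82.1), np.float64(207.3)), (np.float64(-81.6), np.float64(205.3))]
312 220.5
[... 2003 characters left out ...]
nd x,y,z -29.3 -5.9 206.7 height@lat [(np.float64(-28.1), np.float64(202.8)), (np.float64(-27.4), np.float64(200.8)), (np.float64(-26.8), np.float64(198.7))]
336 218.64 depth pt stand x,y,z -23.6 -2.6 202.8 height@lat [(np.float64(-23.4), np.float64(202.3)), (np.float64(-22.8), np.float64(200.3)), (np.float64(-22.1), np.float64(198.2))]
338 218.23 depth pt stand x,y,z -19.9 -5.0 205.4 height@lat [(np.float64(-18.8), np.float64(202.4)), (np.float64(-18.2), np.float64(200.4)), (np.float64(-17.5), np.float64(198.4))]
340 219.79 depth pt stand x,y,z -15.6 -6.7 201.3 height@lat [(np.float64(-13.9), np.float64(196.5)), (np.float64(-13.3), np.float64(194.5)), (np.float64(-12.6), np.float64(192.5))]
```

```bash
python3 - <<'E'
from h import *
plan([.5099,-.2058,.2386],9.5)
E
```

```text
shift [0.0247 0.0106 0.0061] turn [ 0.0008 -0.0031  0.0039] dist mm 13.803222507088906 deg 0.3023098972039277
```

Request:
play_rows(
  rows=[
    [[0.012, 0.0106, 0.006], [0, -0.003, 0.004], -1],
    [[0.0247, 0.0106, 0.006], [0, -0.003, 0.004], -1],
    [[0.0247, 0.0106, 0.006], [0, -0.003, 0.004], -1],
    [[0.0247, 0.0106, 0.006], [0, -0.003, 0.004], -1],
  ],
)

```text
clock: 10.45
position: [0.5098, -0.2061, 0.2376]
ee_rot: [-3.131, -0.259, 0.002]
force: [-0.3, 0.4, -2.2]
width: 0.063
```

```bash
python3 - <<'E'
from h import *
st();plan([.5099,-.2058,.2386],9.5)
E
```

```text
t 10.45 p [ 509.8 -206.1  237.6] xdir 9.47 zax [-1.2e-03  1.0e-04 -1.0e+00] F [-0.26  0.39 -2.23] T [-0.06 -0.14 -0.03] w 5.8 q [ 0.63  0.35 -0.46  1.72  0.17  1.1   0.29]
shift [ 0.0004 -0.0005 -0.002 ] turn [-0.0003  0.0011 -0.0005] dist mm 1.044266593409248 deg 0.07752089174797884
```

Request:
play_rows(
  rows=[
    [[0, 0, -0.002], [0, 0, 0], -1],
    [[0.01, 0, -0.001], [0, 0, 0], -1],
    [[0.018, 0, 0], [0, 0, 0], -1],
    [[0.024, 0, 0.0005], [0, 0, 0], -1],
    [[0.03, 0, 0.001], [0, 0, 0], -1],
    [[0.034, 0, 0.0015], [0, 0, 0], -1],
    [[0.034, 0, 0.0015], [0, 0, 0], -1],
  ],
)

```text
clock: 11.15
position: [0.5265, -0.2034, 0.2369]
ee_rot: [-3.131, -0.259, 0.002]
force: [-0.4, -0.0, -2.5]
width: 0.066
```

```bash
python3 - <<'E'
from h import *
st()
q,e=eyes.get_image("side")
cv2.imwrite("pics/a8.png",cv2.resize(q[170:270,250:360,::-1],(660,600),interpolation=cv2.INTER_NEAREST))
E
```

```text
t 11.15 p [ 526.5 -203.4  236.9] xdir 9.46 zax [-0.001 -0.    -1.   ] F [-0.39 -0.   -2.47] T [-0.02 -0.11 -0.01] w 6.0 q [ 0.61  0.38 -0.45  1.69  0.18  1.12  0.27]
```

View pics/a8.png

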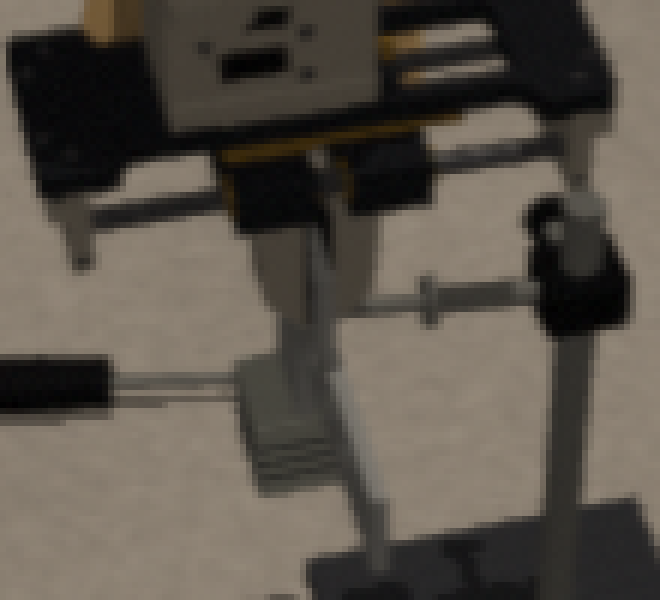

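Request:
play_rows(
  rows=[
    [[0.006, 0, 0.0005], [0, 0, 0], -1],
    [[0.012, 0, 0.001], [0, 0, 0], -1],
    [[0.018, 0, 0.002], [0, 0, 0], -1],
    [[0.018, 0, 0.002], [0, 0, 0], -1],
  ],
)

```text
clock: 11.6
position: [0.5356, -0.2018, 0.2359]
ee_rot: [-3.131, -0.259, 0.001]
force: [0.3, 0.4, -3.4]
width: 0.062
```

```bash
python3 - <<'E'
from h import *
st()
E
```

```text
t 11.6 p [ 535.6 -201.8  235.9] xdir 9.46 zax [-8.e-04  0.e+00 -1.e+00] F [ 0.32  0.41 -3.35] T [-0.06 -0.12  0.01] w 5.7 q [ 0.6   0.39 -0.45  1.67  0.19  1.12  0.26]
```

Request:
play_rows(
  rows=[
    [[0.01, 0, 0.001], [0, 0, 0], -1],
    [[0.02, 0, 0.002], [0, 0, 0], -1],
    [[0.03, 0, 0.003], [0, 0, 0], -1],
    [[0.038, 0, 0.004], [0, 0, 0], -1],
    [[0.038, 0, 0.004], [0, 0, 0], -1],
  ],
)

```text
clock: 12.1
position: [0.5545, -0.1986, 0.2338]
ee_rot: [-3.131, -0.259, 0.001]
force: [0.3, -0.3, -2.8]
width: 0.061
```

```bash
python3 - <<'E'
from h import *
st()
q,e=eyes.get_image("side")
cv2.imwrite("pics/a9.png",cv2.resize(q[170:270,250:360,::-1],(660,600),interpolation=cv2.INTER_NEAREST))
E
```

```text
t 12.1 p [ 554.5 -198.6  233.8] xdir 9.47 zax [-9.e-04  2.e-04 -1.e+00] F [ 0.29 -0.32 -2.83] T [-0.02 -0.09  0.07] w 5.7 q [ 0.57  0.42 -0.45  1.64  0.2   1.13  0.24]
```

View pics/a9.png

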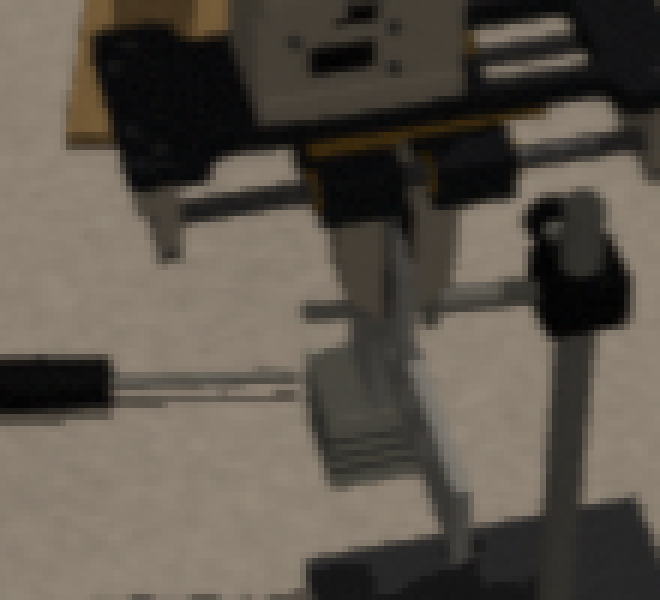

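Request:
play_rows(
  rows=[
    [[0.006, 0, 0.0006], [0, 0, 0], -1],
    [[0.012, 0, 0.001], [0, 0, 0], -1],
    [[0.016, 0, 0.0015], [0, 0, 0], -1],
    [[0.018, 0, 0.002], [0, 0, 0], -1],
  ],
)

```text
clock: 12.55
position: [0.563, -0.1974, 0.2329]
ee_rot: [3.131, 0.259, -0.001]
force: [0.1, -0.5, -2.9]
width: 0.065
```

Request:
play_rows(
  rows=[
    [[0.001, 0, 0], [0, 0, 0], -1],
    [[0.002, 0, 0], [0, 0, 0], -1],
    [[0.003, 0, 0], [0, 0, 0], -1],
  ],
)

```text
clock: 12.85
position: [0.5642, -0.1973, 0.2329]
ee_rot: [3.131, 0.258, -0.002]
force: [-1.5, 0.1, -3.4]
width: 0.061
```

Request:
play_rows(
  rows=[
    [[0.001, 0, 0], [0, 0, 0], -1],
    [[0.002, 0, 0], [0, 0, 0], -1],
    [[0.002, 0, 0], [0, 0, 0], -1],
  ],
)

```text
clock: 13.15
position: [0.5653, -0.197, 0.2329]
ee_rot: [3.131, 0.259, -0.002]
force: [-0.4, 0.2, -2.3]
width: 0.061
```

```bash
python3 - <<'E'
from h import *
st()
E
```

```text
t 13.15 p [ 565.3 -197.   232.9] xdir 9.45 zax [-1.e-03 -1.e-04 -1.e+00] F [-0.38  0.15 -2.33] T [-0.05 -0.11 -0.04] w 5.7 q [ 0.56  0.44 -0.45  1.61  0.2   1.14  0.23]
```

Request:
play_rows(
  rows=[
    [[0.001, 0, 0], [0, 0, 0], -1],
    [[0.002, 0, 0], [0, 0, 0], -1],
    [[0.002, 0, 0], [0, 0, 0], -1],
  ],
)

```text
clock: 13.45
position: [0.5661, -0.1969, 0.2329]
ee_rot: [3.131, 0.259, -0.002]
force: [0.0, -0.2, -2.2]
width: 0.058
```

Request:
play_rows(
  rows=[
    [[0.001, 0, 0], [0, 0, 0], -1],
    [[0.002, 0, 0], [0, 0, 0], -1],
    [[0.002, 0, 0], [0, 0, 0], -1],
  ],
)

```text
clock: 13.75
position: [0.5665, -0.1969, 0.2328]
ee_rot: [3.131, 0.258, -0.004]
force: [-4.5, 0.3, -0.8]
width: 0.061
```

Request:
play_rows(
  rows=[
    [[0, 0, 0.002], [0, 0, 0], -1],
    [[0, 0, 0.004], [0, 0, 0], -1],
    [[0, 0, 0.004], [0, 0, 0], -1],
  ],
)

```text
clock: 14.05
position: [0.5665, -0.197, 0.2307]
ee_rot: [3.131, 0.258, -0.004]
force: [-4.9, -0.8, -1.8]
width: 0.063
```

Request:
play_rows(
  rows=[
    [[0, 0, 0.001], [0, 0, 0], -1],
    [[0, 0, 0.002], [0, 0, 0], -1],
    [[0, 0, 0.002], [0, 0, 0], -1],
  ],
)

```text
clock: 14.35
position: [0.5666, -0.197, 0.2298]
ee_rot: [3.131, 0.258, -0.004]
force: [-5.6, -1.2, -0.3]
width: 0.066
```

Request:
play_rows(
  rows=[
    [[0, 0, 0.001], [0, 0, 0], -1],
    [[0, 0, 0.002], [0, 0, 0], -1],
    [[0, 0, 0.002], [0, 0, 0], -1],
  ],
)

```text
clock: 14.65
position: [0.5667, -0.197, 0.2292]
ee_rot: [3.131, 0.258, -0.003]
force: [-5.9, -0.7, 2.3]
width: 0.069
```

```bash
python3 - <<'E'
from h import *
st()
q,e=eyes.get_image("side")
cv2.imwrite("pics/a10.png",cv2.resize(q[170:270,250:360,::-1],(660,600),interpolation=cv2.INTER_NEAREST))
E
```

```text
t 14.65 p [ 566.7 -197.   229.2] xdir 9.43 zax [-1.8e-03 -6.0e-04 -1.0e+00] F [-5.89 -0.73  2.34] T [-0.22  1.51  0.05] w 6.3 q [ 0.56  0.44 -0.44  1.61  0.21  1.13  0.23]
```

View pics/a10.png

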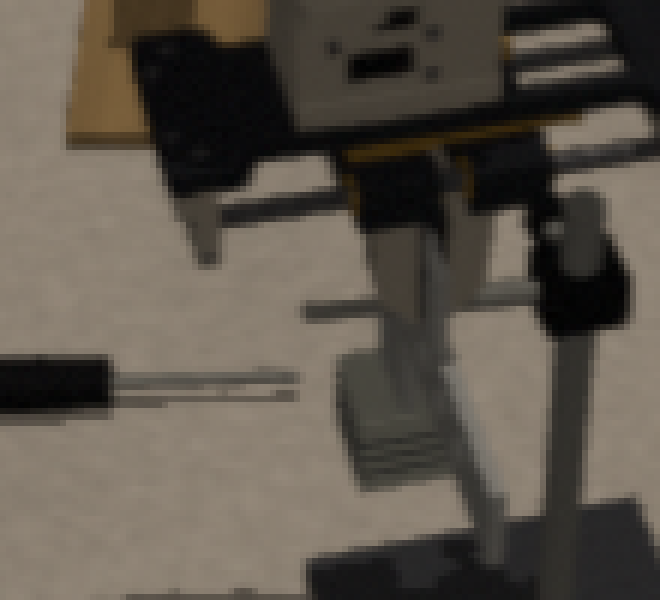

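Request:
play_rows(
  rows=[
    [[0, 0, -0.001], [0, 0, 0], -0.85],
    [[0, 0, -0.001], [0, 0, 0], -0.75],
    [[0, 0, -0.001], [0, 0, 0], -0.65],
    [[0, 0, -0.001], [0, 0, 0], -0.6],
    [[0, 0, -0.001], [0, 0, 0], -0.6],
  ],
)

```text
clock: 15.2
position: [0.5676, -0.1967, 0.2296]
ee_rot: [3.131, 0.259, -0.0]
force: [0.3, 0.2, -0.9]
width: 0.197
```

```bash
python3 - <<'E'
from h import *
st()
q,e=eyes.get_image("side")
cv2.imwrite("pics/a11.png",cv2.resize(q[170:270,250:360,::-1],(660,600),interpolation=cv2.INTER_NEAREST))
E
```

```text
t 15.2 p [ 567.6 -196.7  229.6] xdir 9.45 zax [-3.e-04 -2.e-04 -1.e+00] F [ 0.27  0.19 -0.87] T [-0.04 -0.12  0.03] w 18.1 q [ 0.56  0.44 -0.45  1.61  0.2   1.13  0.23]
```

View pics/a11.png

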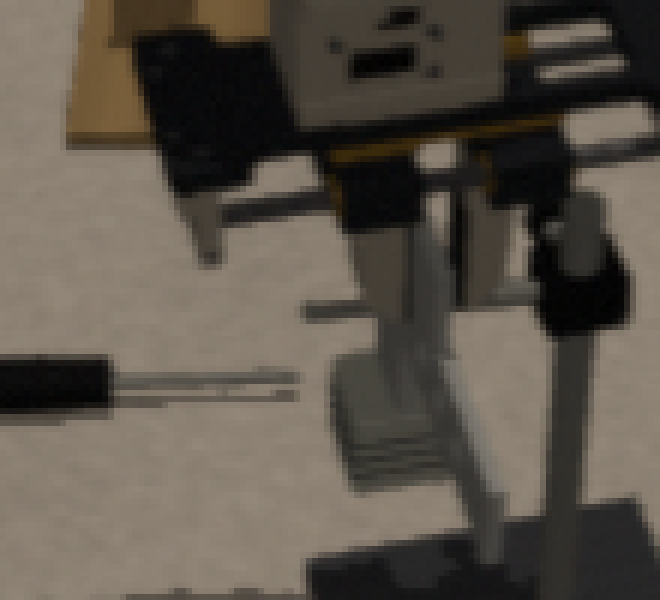

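Request:
play_rows(
  rows=[
    [[0, 0, -0.01], [0, 0, 0], -0.6],
    [[0, 0, -0.04], [0, 0, 0], -0.6],
    [[0, 0, -0.09], [0, 0, 0], -0.6],
    [[0, 0, -0.16], [0, 0, 0], -0.6],
    [[0, 0, -0.24], [0, 0, 0], -0.6],
    [[-0.08, 0, -0.28], [0, 0, 0], -0.6],
    [[-0.17, 0, -0.3], [0, 0, 0], -0.6],
    [[-0.25, 0, -0.3], [0, 0, 0], -0.6],
    [[-0.34, 0, -0.3], [0, 0, 0], -0.6],
    [[-0.4, 0, -0.3], [0, 0, 0], -0.6],
  ],
)

```text
clock: 16.25
position: [0.3675, -0.2299, 0.3803]
ee_rot: [3.13, 0.256, -0.001]
force: [-0.3, -0.5, -0.1]
width: 0.2
```

```bash
python3 - <<'E'
from h import *
st()
p,d=eyes.get_image("top");q,e=eyes.get_image("side")
np.save("pics/top12.npy",d);np.save("pics/side12.npy",e)
cv2.imwrite("pics/top12.png",p[:,:,::-1]);cv2.imwrite("pics/side12.png",q[:,:,::-1])
cv2.imwrite("pics/a12t.png",cv2.resize(p[170:290,260:400,::-1],(700,600),interpolation=cv2.INTER_NEAREST))
cv2.imwrite("pics/a12s.png",cv2.resize(q[170:270,250:360,::-1],(660,600),interpolation=cv2.INTER_NEAREST))
E
```

```text
t 16.25 p [ 367.5 -229.9  380.3] xdir 9.36 zax [-8.0e-04 -1.3e-03 -1.0e+00] F [-0.32 -0.53 -0.1 ] T [-0.1  -0.04  0.04] w 18.4 q [ 0.83  0.05 -0.41  1.73  0.02  1.37  0.58]
```

View pics/a12t.png

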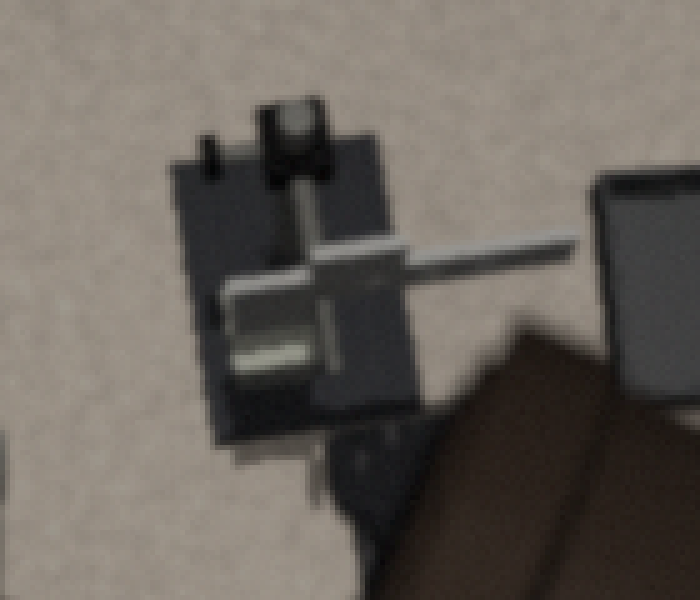

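View pics/a12s.png

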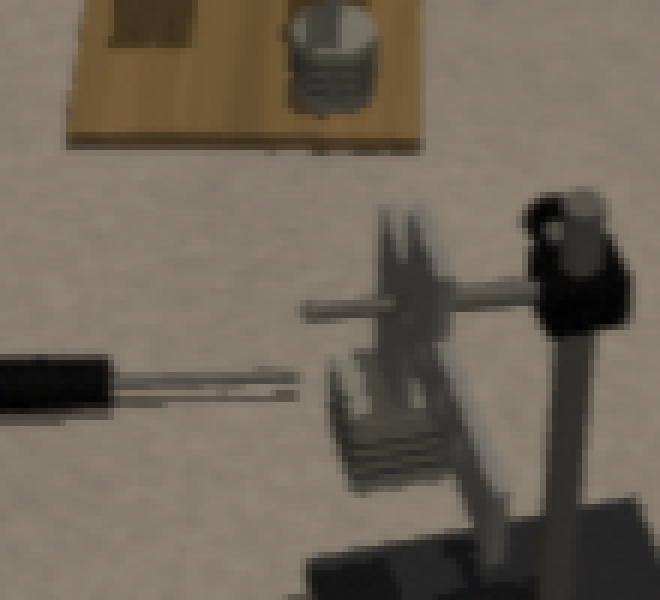

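```bash
python3 - <<'E'
from h import *
D=np.load("pics/top12.npy");S=np.load("pics/side12.npy")
o=np.array([.6260,-.1726,0]);a=np.radians(9.4);ex=np.array([np.cos(a),np.sin(a),0]);ey=np.array([-np.sin(a),np.cos(a),0])
def show(n,DD,x0,x1,y0,y1,zmin):
    uv=np.array([(x,y) for y in range(y0,y1) for x in range(x0,x1)]);P=depthpts(n,uv,DD)
    L=np.c_[(P-o)@ex,(P-o)@ey,P[:,2]]*1e3
    return uv,L
uv,L=show("top",D,300,378,214,246,0)
m=(L[:,2]>90)&(L[:,2]<270)&(L[:,0]<-40)&(L[:,0]>-100)
for p,l in list(zip(uv[m],L[m]))[::9]: print(p,l.round(1))
E
```

```text
[320 215] [-40.5   3.2 209.7]
[322 216] [-43.1  -0.7 209. ]
[373 216] [ -62.5 -106.1  221.9]
[339 217] [-61.  -31.8 252.2]
[367 217] [-62.5 -93.3 221.1]
[320 218] [-46.7   4.2 208.7]
[334 218] [-61.  -21.7 250.2]
[356 218] [-61.3 -69.9 221.6]
[365 218] [-64.3 -88.6 222.2]
[374 218] [ -66.1 -108.2  217.5]
[328 219] [-60.9  -9.4 248.7]
[337 219] [-64.8 -27.  253.8]
[353 219] [-62.  -63.6 219.6]
[362 219] [-65.2 -82.2 220.9]
[371 219] [ -66.6 -102.1  214.3]
[325 220] [-62.1  -3.  249.1]
[334 220] [-65.  -21.  249.4]
[343 220] [-61.3 -42.2 221. ]
[352 220] [-64.5 -60.7 222.8]
[361 220] [-65.9 -80.4 216.1]
[370 220] [ -66.4 -101.2  205.2]
[325 221] [-64.2  -2.6 249.3]
[334 221] [-65.5 -21.3 242.9]
[343 221] [-63.2 -42.  220. ]
[352 221] [-66.7 -60.4 222.8]
[361 221] [-66.5 -81.1 209.3]
[370 221] [ -66.7 -102.3  196.5]
[325 222] [-65.6  -2.5 246.4]
[334 222] [-66.2 -21.5 236.8]
[343 222] [-65.1 -41.7 219.1]
[352 222] [-66.9 -61.1 214.1]
[361 222] [-66.6 -82.2 199.4]
[370 222] [ -66.9 -103.4  187.5]
[325 223] [-65.2  -2.9 235.3]
[334 223] [-66.1 -22.  226.9]
[343 223] [-66.8 -41.6 217.2]
[3
[... 1187 characters left out ...]
7.2 157.8]
[320 235] [-70.4   6.7 144.6]
[308 236] [-69.6  34.  149.8]
[317 236] [-71.5  13.7 143.9]
[305 237] [-69.8  40.9 144.6]
[314 237] [-73.   20.9 145.4]
[324 237] [-89.6   2.5 212.8]
[311 238] [-74.7  28.  147.9]
[320 238] [-76.9   7.7 142.9]
[308 239] [-75.5  34.9 145.6]
[317 239] [-78.5  14.8 144.9]
[326 239] [-94.4  -1.  212.6]
[313 240] [-79.7  24.2 146.7]
[322 240] [-82.5   4.  144.9]
[309 241] [-79.4  33.3 140.1]
[318 241] [-83.2  13.3 144.2]
[327 241] [-98.5  -2.6 210.2]
[314 242] [-84.6  22.6 146.5]
[323 242] [-85.8   2.1 136.6]
[314 243] [-86.   22.9 142.2]
[323 243] [-87.2   2.2 131.8]
[314 244] [-87.7  23.1 138.7]
[323 244] [-87.1   1.8 118.1]
[314 245] [-88.   23.1 127.9]
```

Request:
play_rows(
  rows=[
    [[0, 0, 0], [0, 0, 0], -0.6],
    [[0, 0, 0], [0, 0, 0], -0.6],
    [[0, 0, 0], [0, 0, 0], -0.6],
    [[0, 0, 0], [0, 0, 0], -0.6],
    [[0, 0, 0], [0, 0, 0], -0.6],
    [[0, 0, 0], [0, 0, 0], -0.6],
  ],
)

```text
clock: 16.95
position: [0.3704, -0.2294, 0.3795]
ee_rot: [-3.131, -0.259, 0.002]
force: [-0.8, -0.4, -0.5]
width: 0.202
```

```bash
python3 - <<'E'
from h import *
st()
q,e=eyes.get_image("side");a=cv2.imread("pics/side12.png")
print("max diff near bracket",np.abs(q[200:270,295:345,::-1].astype(int)-a[200:270,295:345]).max())
cv2.imwrite("pics/side13.png",q[:,:,::-1])
# level in side depth: compare strip-top line of hung bracket
uv=np.array([(x,y) for y in range(205,265) for x in range(312,338)]);P=depthpts("side",uv,e);rgb=q[uv[:,1],uv[:,0]].astype(int)
m=(P[:,2]>.20)&(P[:,2]<.24)&(rgb.min(1)>75)&(P[:,0]<.61)&(P[:,1]<-.21)
print(m.sum(),np.degrees(np.arctan(np.polyfit(P[m,1],P[m,2],1)[0])))
E
```

```text
t 16.95 p [ 370.4 -229.4  379.5] xdir 9.48 zax [-1.2e-03  2.0e-04 -1.0e+00] F [-0.79 -0.38 -0.49] T [-0.   -0.08 -0.03] w 18.6 q [ 0.83  0.05 -0.41  1.73  0.02  1.37  0.58]
max diff near bracket 11
100 2.086538737025948
```

View pics/side13.png

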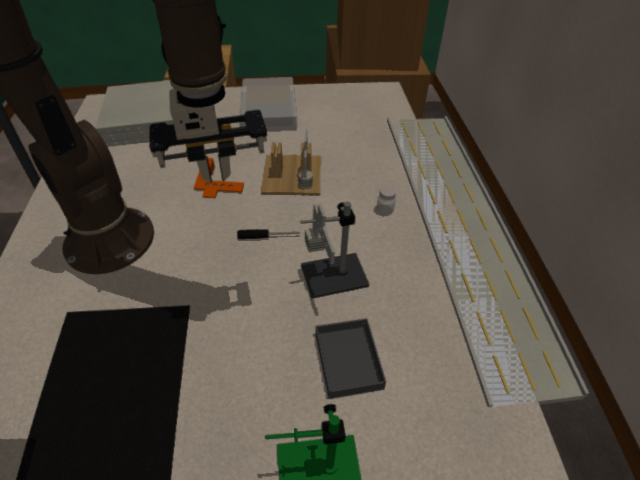

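```bash
python3 - <<'E'
from cell import arm
print(arm.sign_off())
E
```

```text
the job is handed in; nothing more can be done
None
```

I took the square-head bracket from the front slot and hung it on the test stand's hook by its +36 mm hole, the one over its balance point. It is pushed home, let go and hanging still. The job was handed in at about 17 s of the 61 s allowed.

- **Finding the hook:** shut fingers touched the pin with about 7 N at most. That put its axis about 206–207 mm above the table at the disc.
- **Pushing home:** the plate met the disc where expected (strip centre about 63 mm from the post). The force there was about 6 N while I lowered it until the pin took the weight.
- **Stillness:** side pictures 0.7 s apart show no movement of the hung bracket, and the arm was well clear of it.
- **Level:** the two cameras disagree slightly. The top camera shows about 1.5° of tilt one way, though it already read a racked strip as tilted about 0.7°. The side camera, which is noisier here, shows about 2° the other way. I take the strip as level to within roughly 1–2°.
- **Lean and gap:** the plate leans 2–3° along the pin, lamp end towards the robot, as expected on the sloping pin. After I let go there may be a gap of up to about 1 mm at the disc. I did not push it again.
- **Other things:** the other bracket, the jar, screwdriver, tray and look-alikes appear to be where they were; I checked these by eye only.

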